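# Pack the camp kitchen at the dining table

## Robot

A 7-joint arm with a two-finger parallel gripper is mounted at the origin on the work surface. World frame = base frame: x ahead of the robot, y to its left, z up, the work surface at z = 0. Lengths are in mm, angles in rad, forces in N, time in s.
With the tool pointing down it reaches from about 400 to 875 mm from the base axis. Payload 19.3 kg.
Tool frame: the origin (TCP) lies at the very end of the fingers, on their centre line; the grasp point (between the pads) lies 19 mm behind it (grip_point_offset is the z of the grasp point in the tool frame, in mm); z points along the fingers, y is the line along which they close (so a half turn about z gives the same grasp; the last joint's range is limited). The gripper opens to 85 mm and grips with 20 to 120 N. Pads are 22 mm wide; open, the fingers measure 114 mm over their backs; the gripper's body (76 mm by 85 mm) begins 54 mm behind the grasp point. The pads swing forward as they close: fully open they stand 13 mm farther back than shut.
Start: joints at [-0.07, 0.521, -0.036, 1.599, 0.021, 1.021, -0.113], TCP at [624.992, -0.025, 231.291] pointing down, gripper open.
Joint ranges: [-2.91, 2.91], [-0.3, 2.13], [-1.5, 1.42], [0.17, 2.43], [-1.26, 4.41], [0.16, 1.93], [-2.52, 2.52]. Speed limits (rad/s): [1.89, 1.89, 2.39, 2.39, 3.01, 3.01, 3.01].

## Interface

Orientations are given as a 3x3 rotation matrix whose columns are the frame's x, y, z axes.
In Python, from workcell import movep, movel, goto_joints, open_gripper, clamp, wait, inverse_kinematics, read_state, camera, PlanningError, finish_job, grip_point_offset gives the robot as it stands. Calls block until the motion is done:
- movep(position, orientation): joint-space move of the TCP to a pose.
- movel(position, frame=None, max_speed=150, guard=None): straight line of the TCP; frame=None keeps the orientation; max_speed is the mean speed in mm/s. With guard (N) it stops when the force on the tool has changed by that much, and returns True; else False.
- goto_joints(angles): joint-space move.
- open_gripper() and clamp(): open the fingers fully, or close them until they stop; the grip force is fixed at half the most.
- wait(seconds).
- inverse_kinematics(position, orientation): joint angles nearest the present ones, or None.
- read_state(): the state.
- camera(name): name is "scene" or "side" or "wrist"; returns a dict with "image" (480x640x3 uint8, blue, green, red), "range_z" (480x640 float32, mm along the optical axis (not along the pixel's ray), 0 where there is no reading), "fx", "fy", "cx", "cy" (pixels), "cam_to_world" (4x4, takes a point from camera to world coordinates). Camera axes: x right, y up, looking along -z (the intrinsics and any distortion apply to the point x, -y, -z); pixel columns grow to the right and rows downward; lengths in mm; the calibration is good to about 2 mm. A picture is of the moment at which its call begins.
A pose or a line that the arm cannot do raises PlanningError and nothing moves.
- finish_job(): hands the job in; it is judged then, once.
The state is a dict: "time": time; "qpos": joint angles; "qvel": joint speeds; "joint_efforts": joint torques, N m; "eef_pos": TCP position; "tool_rot": TCP orientation; "ft_force": force on the tool from outside, world axes, zero at the start; "torque": the same for the moment, N m; "finger_gap": finger opening in mm; "gripper_force": force on a finger pad.
Only numpy, scipy, OpenCV 4.12 (cv2) and the standard library are available. Lean on these libraries where they do the work, as an engineer would, in place of code of your own. Each camera call takes 0.05 s, during which the arm holds its last target. There are 200 camera calls.

## Task

Pack the camp kitchen for the hike: put the three round flat tins into the metal canister so that they lie flat in one column, the thickest at the bottom, the middle one on it and the thinnest on top. Stand the wide white jar upright in the larger compartment of the small divided carton and the slim white bottle upright in its smaller compartment. Leave the square tin, the tumbler and the matchbox standing where they are.

Things in the scene. Friction and masses are not known exactly. Their poses are not given: they have to be found in the camera images.
- tin_thick: The thickest of three round, flat, closed steel tins with a flat lid: 54 mm in diameter, 32 mm high, lid plain; 0.09 to 0.16 kg, loose, lying flat on the table. Its origin is the centre of its underside; z is up.
- tin_middle: The middle one of the three round steel tins: 54 mm in diameter, 22 mm high, one dark ring line on its lid; 0.07 to 0.12 kg, loose, lying flat on the table. Its origin is the centre of its underside; z is up.
- tin_thin: The thinnest of the three round steel tins: 54 mm in diameter, 14 mm high, two concentric dark ring lines on its lid; 0.045 to 0.08 kg, loose, lying flat on the table. Its origin is the centre of its underside; z is up.
- jar: Wide white ceramic jar with a cork stopper: body a plain cylinder 58 mm in diameter and 70 mm high, stopper 52 mm in diameter and 10 mm more (80 mm in all); 0.19 to 0.34 kg, loose, standing. Its origin is the centre of its underside; z is up.
- bottle: Slim white plastic bottle with a black cap: body a plain cylinder 36 mm in diameter and 84 mm high, cap 30 mm in diameter and 16 mm more (100 mm in all); 0.09 to 0.16 kg, loose, standing. Its origin is the centre of its underside; z is up.
- canister: Open-topped upright aluminium tube with a floor, fixed, on the left or right. Inside 58 mm wide; floor 4 mm, rim 72 mm above the table; the top 8 mm flare to 70 mm inside (76 outside). Tins have 2 mm play all round and fingers do not fit beside them: let a tin go with its underside just inside the mouth. The full column ends level with the rim. Origin: centre of the underside; z up.
- carton: Open cardboard carton, fixed, on the side opposite the canister, at any yaw: 165 mm along its x, 95 mm along its y; walls 40 mm high, walls and floor 4 mm thick. A cross wall of the same height divides it: larger compartment 88 (x) by 87 (y) mm, centre at x = -34.5 mm, y = 0; smaller one 65 by 87 mm, centre at x = +46 mm, y = 0. Origin: centre of the underside; z up.
- square_tin: Bystander: square flat closed steel tin, 52 x 52 mm, 22 mm high, loose, to be left alone. Its origin is the centre of its underside; z is up.
- tumbler: Bystander: open steel tumbler, 62 mm in diameter at the rim, 60 mm high, loose, to be left alone. Its origin is the centre of its underside; z is up.
- matchbox: Bystander: cardboard matchbox with a pale label on top, 55 x 37 mm, 16 mm high, loose, to be left alone. Its origin is the centre of its underside; z is up.
Not all that is in view belongs to the job. Leave any orange or red look-alike of the jar alone.

How it is judged (in metres and radians):
At the end, for the whole second after the job is handed in: Tins flat (0.12 rad) in the canister, within 8 mm of its axis, undersides at 4 (thick), 36, 58 mm (thin), +-4 mm; jar upright in the larger, bottle in the smaller carton compartment, underside below 10 mm; all released, at rest; the three bystanders upright, moved under 35 mm (z of tin_thick in the frame of canister between 0 and 0.008 m and horizontal distance between each of tin_thick, tin_middle, tin_thin and canister below 0.008 m and angle between each of tin_thick, tin_middle, tin_thin, jar, bottle's own z axis and vertical below 0.12 rad and z of tin_middle in the frame of canister between 0.032 and 0.04 m and z of tin_thin in the frame of canister between 0.054 and 0.062 m and x of jar in the frame of carton between -0.054 and -0.014 m and y of jar in the frame of carton between -0.019 and 0.019 m and z of each of jar, bottle in the frame of carton below 0.01 m and x of bottle in the frame of carton between 0.027 and 0.065 m and y of bottle in the frame of carton between -0.029 and 0.029 m and linear speed of each of tin_thick, tin_middle, tin_thin, jar, bottle below 0.03 m/s and contact force between each of tin_thick, tin_middle, tin_thin, jar, bottle and the fingers below 0.1 N and distance of each of square_tin, tumbler, matchbox from where it was at the start of the episode below 0.035 m and angle between each of square_tin, tumbler, matchbox's own z axis and vertical below 0.2 rad); the robot touches nothing.
It fails at once if the square tin is knocked over or moved by more than 35 mm (distance of square_tin from where it was at the start of the episode above 0.035 m or angle between square_tin's own z axis and vertical above 0.5 rad).
It fails at once if the tumbler is knocked over or moved by more than 35 mm (distance of tumbler from where it was at the start of the episode above 0.035 m or angle between tumbler's own z axis and vertical above 0.5 rad).
It fails at once if the matchbox is knocked over or moved by more than 35 mm (distance of matchbox from where it was at the start of the episode above 0.035 m or angle between matchbox's own z axis and vertical above 0.5 rad).
It also fails if it takes over 128 s, if anything falls off the work surface, if the arm or the gripper's body presses on something with over 40 N, if the wrist force passes 120 N, or if a joint passes its speed limit or range.

## Working session

There is one attempt and no reset: what is moved stays moved. The work goes in short steps, each a Python script; the robot and the scene stay as the last script left them, time stands still between calls to the robot, and variables do not carry over. Pictures are saved under pics/ and viewed, at most 14 in all, crops included, and the job is handed in when it is done.

```bash
mkdir -p pics; ls
cat > h.py <<'E'
import numpy as np, cv2
from workcell import *
def cloud(c):
    z=c["range_z"]; v,u=np.mgrid[0:480,0:640]
    p=np.stack([(u-c["cx"])/c["fx"]*z,-(v-c["cy"])/c["fy"]*z,-z,np.ones_like(z)],-1)
    w=p@np.array(c["cam_to_world"]).T
    w=w[...,:3]; w[z<=0]=np.nan
    return w
E
python3 - <<'E'
from h import *
import pickle
for n in ("scene","side","wrist"):
    c=camera(n); cv2.imwrite(f"pics/{n}0.png",c["image"]); pickle.dump(c,open(n+"0.pkl","wb"))
    print(n,[round(float(c[k]),1) for k in("fx","fy","cx","cy")],np.round(c["cam_to_world"],3).tolist(),[k for k in c])
print(read_state()["time"],grip_point_offset)
E
```

```text
pics
scene [562.3, 562.3, 319.3, 241.6] [[0.091, -0.668, 0.739, 1414.851], [0.996, 0.047, -0.081, -103.561], [0.02, 0.743, 0.669, 844.229], [0.0, 0.0, 0.0, 1.0]] ['image', 'range_z', 'fx', 'fy', 'cx', 'cy', 'cam_to_world']
side [462.5, 462.5, 318.5, 243.4] [[0.856, 0.237, -0.46, 128.26], [-0.517, 0.43, -0.74, -629.549], [0.022, 0.871, 0.491, 451.676], [0.0, 0.0, 0.0, 1.0]] ['image', 'range_z', 'fx', 'fy', 'cx', 'cy', 'cam_to_world']
wrist [336.6, 336.6, 318.3, 242.0] [[1.0, 0.0, 0.001, 624.053], [-0.001, 0.952, 0.305, 76.962], [-0.001, -0.305, 0.952, 373.415], [0.0, 0.0, 0.0, 1.0]] ['image', 'range_z', 'fx', 'fy', 'cx', 'cy', 'cam_to_world']
0.15 -18.700000000000003
```

View pics/scene0.png

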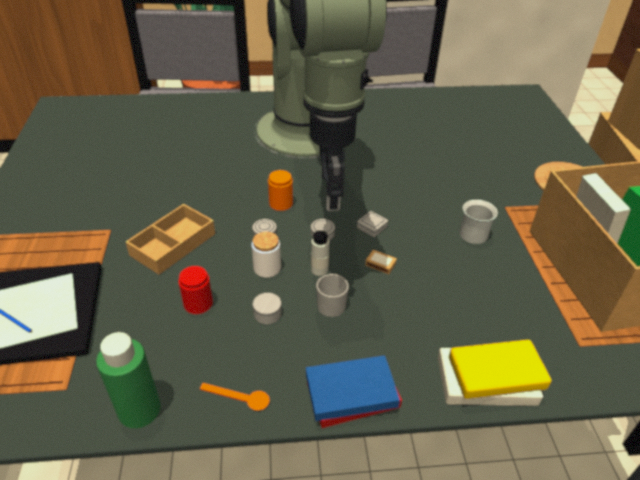

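View pics/side0.png

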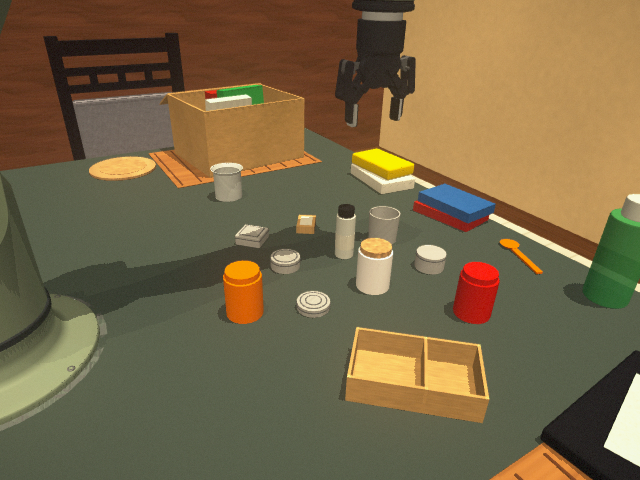

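Scene picture:
- jar candidates: white jar with cork (266,255), red look-alike (196,290) and orange look-alike (281,190). I choose the white one.
- bottle: white with black cap (320,253). The green one (130,380) is not it.
- tins: plain thick (267,308), two-ring thin (264,230), one-ring middle (322,230). The square tin (372,222) is a bystander.
- canister candidates: (478,221) with flared rim on the left, and (332,295), which is the tumbler.
- carton: (171,238). The big carton at right is not it.

Side picture agrees: thin (313,302), middle (285,261), thick (431,259).

```bash
cat > m.py <<'E'
from h import *
import pickle
C={n:pickle.load(open(n+"0.pkl","rb")) for n in("scene","side","wrist")}
W={n:cloud(c) for n,c in C.items()}
seeds=dict(thick=(267,301),thin=(264,226),mid=(322,226),jar=(266,240),bottle=(320,237),can=(478,206),tumbler=(332,282),square=(372,218),match=(380,257),orange=(281,177),red=(195,275))
exp=dict(thick=32,thin=14,mid=22,jar=80,bottle=100,can=72,tumbler=60,square=22,match=16,orange=80,red=80)
for k,(u,v) in seeds.items():
    p=W["scene"][v-3:v+4,u-3:u+4].reshape(-1,3); p0=np.nanmedian(p,0)
    out=[]
    for n in W:
        q=W[n].reshape(-1,3); q=q[np.isfinite(q[:,0])]
        d=q[np.hypot(*(q[:,:2]-p0[:2]).T)<50]
        d=d[d[:,2]>6]
        if len(d)<20: continue
        z=np.percentile(d[:,2],97); t=d[d[:,2]>z-5]
        (cx,cy),r=cv2.minEnclosingCircle(t[:,:2].astype(np.float32))
        out.append((n,len(t),round(float(z),1),np.round([cx,cy,r],1).tolist(), np.round(t[:,:2].mean(0),1).tolist()))
    print(k,exp[k],np.round(p0,1));[print("   ",o) for o in out]
# carton: wall top points
for n in W:
    q=W[n].reshape(-1,3); q=q[np.isfinite(q[:,0])]
    c0=np.nanmedian(W["scene"][235:241,168:175].reshape(-1,3),0)
    d=q[(np.hypot(*(q[:,:2]-c0[:2]).T)<130)&(q[:,2]>34)&(q[:,2]<46)]
    if len(d)>30: print("carton",n,len(d),c0,np.percentile(d[:,2],95),cv2.minAreaRect(d[:,:2].astype(np.float32)))
# height map
H=np.zeros((600,800,3),np.uint8)
for n in W:
    q=W[n].reshape(-1,3);q=q[np.isfinite(q[:,0])];q=q[(q[:,2]>5)&(q[:,2]<110)]
    q=q[np.argsort(q[:,2])]
    u=(400-q[:,1]).astype(int);v=(900-q[:,0]).astype(int);ok=(u>=0)&(u<800)&(v>=0)&(v<600)
    H[v[ok],u[ok]]=cv2.applyColorMap((q[ok,2]*2.3).astype(np.uint8).reshape(-1,1),cv2.COLORMAP_JET)[:,0]
cv2.imwrite("pics/hm.png",H)
E
python3 m.py
```

```text
thick 32 [ 681.  -121.6   32. ]
    ('scene', 446, 34.3, [685.9, -122.7, 28.0], [686.3, -122.4])
    ('side', 383, 33.4, [683.1, -122.1, 28.0], [681.3, -123.6])
    ('wrist', 1546, 33.4, [683.5, -123.0, 27.5], [683.4, -121.8])
thin 14 [ 437.6 -123.6   15.4]
    ('scene', 236, 17.6, [436.7, -123.5, 27.2], [436.0, -123.5])
    ('side', 569, 16.4, [436.4, -122.8, 28.3], [434.2, -124.7])
    ('wrist', 1396, 16.2, [436.4, -123.5, 27.4], [436.3, -122.0])
mid 22 [455.1   6.7  22.2]
    ('scene', 225, 25.4, [456.1, 9.1, 28.0], [452.7, 8.3])
    ('side', 392, 23.9, [454.1, 7.2, 28.2], [452.4, 5.9])
    ('wrist', 2011, 23.9, [454.4, 7.7, 27.5], [455.1, 8.2])
jar 80 [ 557.4 -118.7   79.4]
    ('scene', 349, 81.6, [557.3, -120.7, 27.0], [558.0, -120.3])
    ('side', 449, 80.9, [555.1, -119.9, 26.9], [553.5, -121.7])
    ('wrist', 1848, 81.1, [555.5, -120.8, 26.4], [555.8, -119.4])
bottle 100 [579.9 -10.8  99.8]
    ('scene', 31, 327.4, [615.2, -13.8, 32.1], [616.0, -15.0])
    ('side', 337, 428.1, [598.6, -11.6, 38.1], [592.4, -24.3])
    ('wrist', 3156, 326.7, [591.8, 9.6, 33.7], [601.9, 16.1])
[... 1095 characters left out ...]
 28.5], [649.7, -258.7])
    ('side', 574, 80.9, [646.7, -258.6, 27.4], [644.5, -260.0])
    ('wrist', 126, 58.0, [641.0, -238.8, 18.5], [640.8, -233.5])
carton scene 745 [ 486.72605189 -324.39694318   34.92443916] 41.87636461355087 ((468.44403076171875, -325.28302001953125), (100.49368286132812, 169.77328491210938), 48.71213150024414)
carton side 2158 [ 486.72605189 -324.39694318   34.92443916] 41.26384638802374 ((467.0998840332031, -324.73089599609375), (98.1882553100586, 165.24130249023438), 47.8019905090332)
carton wrist 190 [ 486.72605189 -324.39694318   34.92443916] 40.969542114305135 ((386.6433410644531, -312.5428771972656), (20.343746185302734, 39.22216033935547), 13.563462257385254)
```

View pics/wrist0.png

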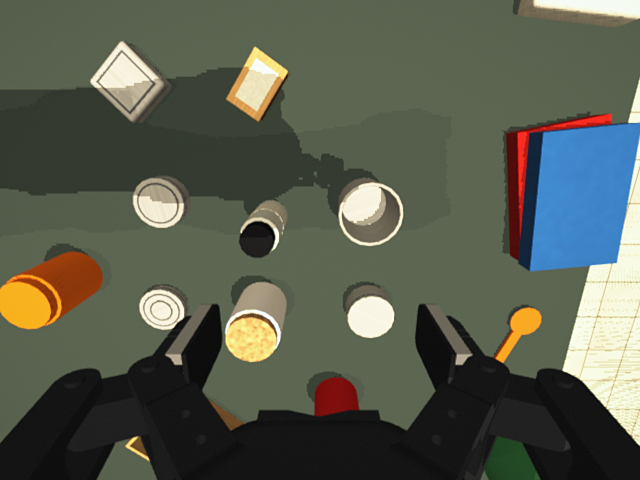

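The wrist picture confirms the choices: two-ring thin tin (162,308), one-ring middle (160,203), plain thick (370,312), bottle cap (257,240), cork jar (252,338). The tumbler is at (370,212). Measured heights match the text. Next: refine the bottle, tumbler and carton, and check one close crop.

Run:
```python
from h import *
import pickle
C={n:pickle.load(open(n+"0.pkl","rb")) for n in("scene","side","wrist")}
W={n:cloud(c).reshape(-1,3) for n,c in C.items()}
for k,p0,z0,z1,R in(("bottle",(575,-11),92,106,40),("tumbler",(668,8),54,66,60)):
    for n,q in W.items():
        d=q[(np.hypot(q[:,0]-p0[0],q[:,1]-p0[1])<R)&(q[:,2]>z0)&(q[:,2]<z1)]
        if len(d)>10: print(k,n,len(d),np.percentile(d[:,2],95),cv2.minEnclosingCircle(d[:,:2].astype(np.float32)))
for yaw in(-41.8,):
  a=np.radians(yaw);Rm=np.array([[np.cos(a),-np.sin(a)],[np.sin(a),np.cos(a)]])
  for n in("scene","side"):
    q=W[n];d=q[(np.hypot(q[:,0]-467.5,q[:,1]+325)<110)&(q[:,2]>37)&(q[:,2]<43)]
    l=(d[:,:2]-[467.5,-325])@Rm
    m=abs(l[:,1])<35
    print(n,np.histogram(l[m,0],np.arange(-95,100,5)))
s=read_state();print(np.round(s["tool_rot"],3).tolist(),s["finger_gap"])
im=C["scene"]["image"][160:340,170:410];cv2.imwrite("pics/crop.png",cv2.resize(im,None,fx=3,fy=3))
q=W["scene"];d=q[(q[:,2]>60)&(q[:,2]<400)&(q[:,1]>390)&(q[:,0]<800)];print("box",np.nanmin(d,0) if len(d) else 0,np.nanmax(d,0))
```

```text
bottle scene 153 101.48159844722841 ((572.642822265625, -10.30479621887207), 16.436185836791992)
bottle side 154 101.15970759190301 ((570.6537475585938, -8.894427299499512), 16.370716094970703)
bottle wrist 970 101.21386211781291 ((570.5797119140625, -10.386835098266602), 15.208516120910645)
tumbler scene 220 62.11201202027449 ((675.3801879882812, 2.682222366333008), 32.78695297241211)
tumbler side 219 60.94547654696531 ((674.181396484375, 4.059064865112305), 33.48373794555664)
tumbler wrist 760 61.199411401685865 ((673.60107421875, 3.61985182762146), 30.92411994934082)
scene (array([ 0,  0, 16, 39,  1,  0,  0,  0,  0,  0,  0,  0,  0,  0,  0,  0,  0,
        0,  0,  0,  5, 43,  7,  0,  0,  0,  0,  0,  0,  0,  0,  0,  0,  0,
        8, 53,  0,  0]), array([-95, -90, -85, -80, -75, -70, -65, -60, -55, -50, -45, -40, -35,
       -30, -25, -20, -15, -10,  -5,   0,   5,  10,  15,  20,  25,  30,
        35,  40,  45,  50,  55,  60,  65,  70,  75,  80,  85,  90,  95]))
side (array([  0,   0,  89,  33,   0,   0,   0,   0,   0,   0,   0,   0,   0,
         0,   0,   0,   0,   0,   0,   0,  50,  98,   0,   0,   0,   0,
         0,   0,   0,   0,   0,   0,   0,   0, 100,  63,   0,   0]), array([-95, -90, -85, -80, -75, -70, -65, -60, -55, -50, -45, -40, -35,
       -30, -25, -20, -15, -10,  -5,   0,   5,  10,  15,  20,  25,  30,
        35,  40,  45,  50,  55,  60,  65,  70,  75,  80,  85,  90,  95]))
[[0.0, 1.0, -0.001], [1.0, -0.0, -0.0], [-0.0, -0.001, -1.0]] 85.47420745440681
box [-859.29002713  390.16549596   60.00144713] [783.18660582 720.12528314 195.80066517]
```

View pics/crop.png

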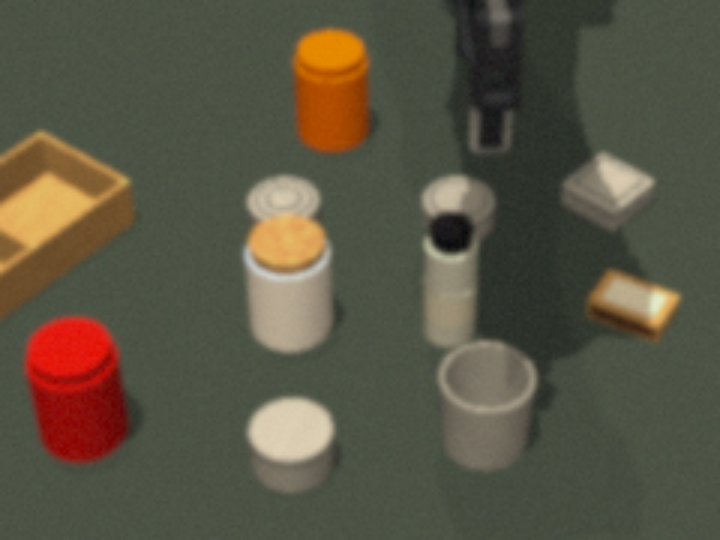

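The crop confirms the white cork jar (288,285), white bottle with black cap (450,280), plain thick tin (290,440) and two-ring thin tin (284,200). The divider lies on the carton's +x side, so the measured yaw of -42° is right. Starting with the jar.

```bash
cat >> h.py <<'E'
from scipy.spatial.transform import Rotation as Ro
R0=np.array([[0,1,0],[1,0,0],[0,0,-1.]])
def rot(a): return Ro.from_euler('z',a,degrees=True).as_matrix()@R0
CAR=np.array([467.5,-325.]);ca,sa=np.cos(np.radians(-41.8)),np.sin(np.radians(-41.8))
def car(x): return CAR+x*np.array([ca,sa])
def st(msg=""):
    s=read_state();print(msg,"t",round(s["time"],2),"gap",round(s["finger_gap"],1),"pos",np.round(s["eef_pos"],1),"f",np.round(s["ft_force"],1),"gf",np.round(s["gripper_force"],1))
def pick(xy,z,a,up):
    movep([*xy,up],rot(a)); movel([*xy,z],max_speed=200); clamp(); st("clamped")
    movel([*xy,up],max_speed=200); st("lifted")
def tips():  # tool-frame z of fingertips from wrist cloud
    c=camera("wrist"); s=read_state(); q=cloud(c).reshape(-1,3); q=q[np.isfinite(q[:,0])]
    l=(q-s["eef_pos"])@s["tool_rot"]; h=s["finger_gap"]/2
    d=l[(abs(l[:,0])<12)&(abs(l[:,1])>h+2)&(abs(l[:,1])<h+14)&(l[:,2]>-40)&(l[:,2]<10)]
    print("tip z",len(d),np.percentile(d[:,2],[50,95,99]) if len(d) else None); return c,l
E
python3 - <<'E'
from h import *
pick((555.4,-120.3),40,48,180)
tips()
p=car(-34.5)
movep([*p,160],rot(48)); 
c=camera("wrist");cv2.imwrite("pics/w1.png",c["image"])
g=movel([*p,46],max_speed=150,guard=15); st("down %s"%g)
E
```

```text
clamped t 2.33 gap 56.7 pos [ 556.  -120.5   41.4] f [-3.   0.6 14.7] gf 61.2
lifted t 3.17 gap 56.3 pos [ 554.8 -120.3  179.1] f [-0.2  0.  -3. ] gf 64.1
tip z 1663 [-26.21848718 -11.94672986  -9.56967312]
down True t 4.9 gap 56.5 pos [ 441.1 -300.7   44.7] f [ 0.7 -0.5 -0.7] gf 65.8
```

View pics/w1.png

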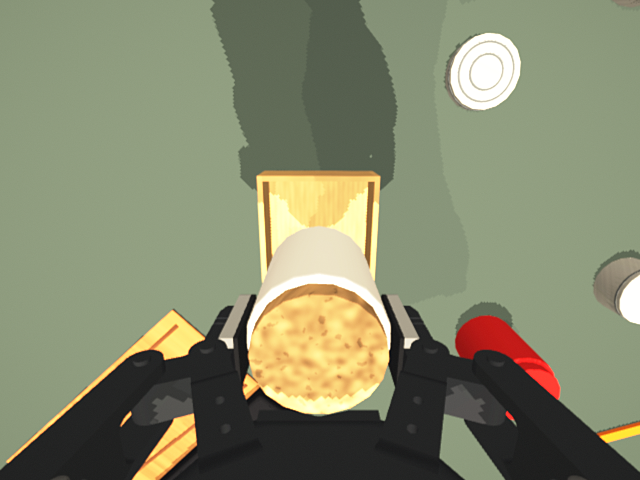

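Wrist picture: the jar is held upright (320,340) above the larger compartment, with the fingers outside it. It is on the floor now, so I release it and fetch the bottle.

Run:
```python
from h import *
open_gripper(); p=car(-34.5); st("opened"); movel([*p,190],max_speed=200)
b=(571,-10)
pick(b,48,48,190); p=car(46)
movep([*p,190],rot(48)); g=movel([*p,53],max_speed=150,guard=15); st("down %s"%g)
open_gripper(); movel([*p,230],max_speed=200)
movep([560,-250,330],rot(0)); c=camera("scene");d=camera("side");w=camera("wrist")
cv2.imwrite("pics/chk1.png",np.hstack([cv2.resize(c["image"][180:300,100:260],(400,300)),cv2.resize(d["image"][220:460,300:620],(400,300))]))
st()
for n,x in(("scene",c),("side",d),("wrist",w)):
    q=cloud(x).reshape(-1,3)
    for z0,z1,p in((72,88,car(-34.5)),(90,110,car(46))):
        e=q[(np.hypot(q[:,0]-p[0],q[:,1]-p[1])<45)&(q[:,2]>z0)&(q[:,2]<z1)]
        if len(e)>20:
            r=cv2.minEnclosingCircle(e[:,:2].astype(np.float32)); l=np.array(r[0])-CAR
            print(n,"carton xy",l@[ca,sa],l@[-sa,ca],r[1],np.percentile(e[:,2],[50,97]))
```

```text
opened t 5.31 gap 85.2 pos [ 440.3 -300.8   44.7] f [-0.2 -0.4  0.3] gf 0.0
clamped t 8.78 gap 34.7 pos [571.4 -10.   48.7] f [-1.  -0.1  8.2] gf 58.8
lifted t 9.63 gap 34.5 pos [570.4 -10.  189. ] f [ 0.1  0.6 -1.5] gf 59.8
down True t 11.87 gap 34.4 pos [ 501.7 -354.1   52.3] f [-1.3  2.3  9. ] gf 61.2
 t 14.54 gap 85.3 pos [ 559.4 -250.8  329.2] f [-0.4 -0.   0.1] gf 0.0
scene carton xy -34.6993256671451 0.7060922123485277 30.034469604492188 [83.07158754 86.30928384]
scene carton xy 46.14756164736928 1.7153821717527764 17.50527572631836 [102.76883759 106.01507573]
side carton xy -37.845682163022545 -0.7612700999037596 28.7946834564209 [83.87958126 85.51684979]
side carton xy 42.32630096048429 0.9597290995772858 16.121015548706055 [103.59595401 105.20093357]
wrist carton xy -36.728690042558654 -0.9032334623970563 28.921661376953125 [83.97115255 85.48234463]
wrist carton xy 43.99179266792185 -0.8200127425282401 15.332457542419434 [103.89758375 105.37654478]
```

View pics/chk1.png

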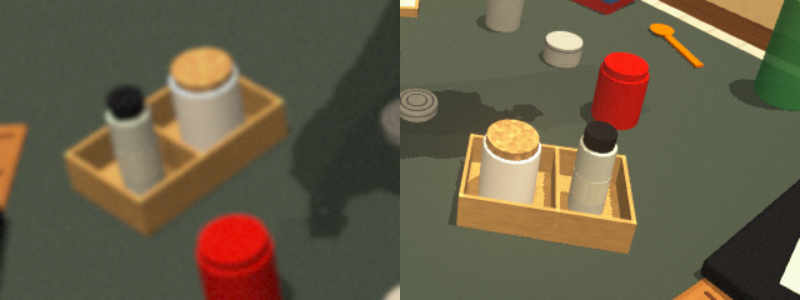

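Jar and bottle stand upright and centred in their compartments; x is within ±4 mm and the tops are at 84 and 104 mm. Now the thick tin, with a wrist look at the canister on the way.

```bash
cat >> h.py <<'E'
def canfit(c):
    q=cloud(c).reshape(-1,3); e=q[(np.hypot(q[:,0]-478.5,q[:,1]-355)<48)&(q[:,2]>69)&(q[:,2]<77)]
    r=cv2.minEnclosingCircle(e[:,:2].astype(np.float32)); print("can",len(e),np.round(r[0],1),r[1],np.percentile(e[:,2],[50,97])); return r[0]
def held(l,h):  # held tin lid circle in tool frame
    d=l[(np.hypot(l[:,0],l[:,1])<33)&(l[:,2]>h-4)&(l[:,2]<h+4)]
    r=cv2.minEnclosingCircle(d[:,:2].astype(np.float32)); print("held",len(d),np.round(r[0],1),r[1],np.percentile(d[:,2],[5,50,95]))
E
python3 - <<'E'
from h import *
pick((683.5,-122.8),6,0,200)
movep([478.5,285,200],rot(0))
c,l=tips(); st(); canfit(c); cv2.imwrite("pics/w2.png",c["image"])
h=6-32+0  # lid z in tool frame: TCP was 6 above underside -> lid 26 behind
held(l,-26)
E
```

```text
clamped t 16.95 gap 52.2 pos [ 684.  -122.9    7.2] f [-3.2  0.3 11.2] gf 61.4
lifted t 18.07 gap 52.4 pos [ 682.9 -122.7  198.7] f [-0.6 -0.5 -1.5] gf 62.8
tip z 1775 [-25.48069699 -10.7273816   -8.12315625]
 t 19.79 gap 52.0 pos [479.3 284.1 199.9] f [-1.  -0.2 -1.6] gf 62.8
can 1910 [481.4 353. ] 37.61516571044922 [71.29173426 73.10520553]
held 12673 [4.7 0. ] 31.935230255126953 [-25.95906053 -24.86668604 -23.78087282]
```

View pics/w2.png

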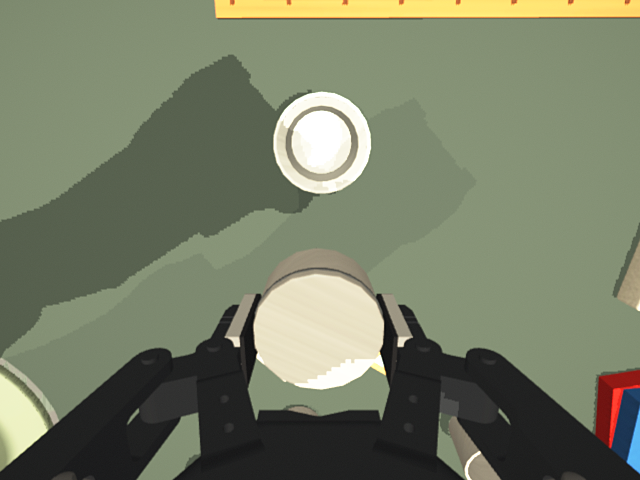

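Wrist picture: the tin is held level (320,325) and the canister mouth is at (322,142). I measure the held lid against the canister in the same steady image.

```bash
cat >> h.py <<'E'
from scipy.optimize import least_squares
def fit(p):
    f=least_squares(lambda v:np.hypot(p[:,0]-v[0],p[:,1]-v[1])-v[2],[*p.mean(0),30],loss="soft_l1"); return f.x
def rel(lid):
    """world xy of canister axis and held lid centre seen in one wrist image (lid = nominal lid z)"""
    c=camera("wrist"); s=read_state(); q=cloud(c)
    def edge(mask):
        k,_=cv2.findContours(mask.astype(np.uint8),cv2.RETR_EXTERNAL,cv2.CHAIN_APPROX_NONE); k=max(k,key=cv2.contourArea)[:,0]
        return q[k[:,1],k[:,0]][:,:2]
    with np.errstate(invalid="ignore"):
        m=(np.hypot(q[...,0]-479.5,q[...,1]-354)<48)&(q[...,2]>67)&(q[...,2]<78); can=fit(edge(m))
        e=s["eef_pos"]; m=(np.hypot(q[...,0]-e[0],q[...,1]-e[1])<34)&(abs(q[...,2]-lid)<5)&(abs(q[...,0]-e[0])<25.5)
    p=edge(m); p=p[abs(p[:,0]-e[0])<22]; tin=fit(p)
    z=q[...,2][m]; print("eef",np.round(e,1),"can",np.round(can,1),"tin",np.round(tin,1),"lid z",np.round(np.percentile(z,[5,50,95]),1),"pts",len(p))
    return can,tin,e
E
python3 - <<'E'
from h import *
wait(0.3)
s=read_state(); rel(s["eef_pos"][2]+26)
E
```

```text
eef [478.6 284.8 200. ] can [481.3 353.1  37. ] tin [477.9 284.9  26.5] lid z [223.7 224.8 225.7] pts 251
```

Run:
```python
from h import *
import pickle
for n in("scene","side"):
    q=cloud(pickle.load(open(n+"0.pkl","rb")))
    with np.errstate(invalid="ignore"): m=(np.hypot(q[...,0]-479.5,q[...,1]-354)<48)&(q[...,2]>69)&(q[...,2]<78)
    k,_=cv2.findContours(m.astype(np.uint8),cv2.RETR_EXTERNAL,cv2.CHAIN_APPROX_NONE);k=max(k,key=cv2.contourArea)[:,0]
    print(n,np.round(fit(q[k[:,1],k[:,0]][:,:2]),1),len(k))
movel([479,284,125]); wait(.3); rel(151)
movel([479,270,125]); movel([500,270,125]); wait(.3); rel(151)
```

```text
scene [482.3 353.3  36.3] 83
side [480.4 353.7  35.2] 126
eef [479.2 284.1 125.5] can [481.3 353.2  37.1] tin [478.5 284.3  26.5] lid z [149.2 150.4 151.4] pts 280
eef [499.8 270.1 125. ] can [481.3 353.2  37.1] tin [498.9 270.3  26.5] lid z [148.7 149.9 150.8] pts 250
```

All views agree on the canister axis at (481.3, 353.2). Placing the thick tin.

```bash
cat >> h.py <<'E'
P=(481.8,353.1)
def place(z):
    movep([*P,140],rot(0)); movel([*P,z+10],max_speed=150); wait(.2)
    g=movel([*P,z],max_speed=40,guard=8); st("place %s"%g); open_gripper(); wait(.2); movel([*P,150],max_speed=200)
def look(name):
    movep([480,285,170],rot(0)); wait(.2); c=camera("wrist"); q=cloud(c).reshape(-1,3)
    d=q[(np.hypot(q[:,0]-481.3,q[:,1]-353.2)<22)]; print("inside z",np.round(np.percentile(d[:,2],[2,25,50,75,98]),1))
    A=np.c_[d[:,:2]-[481.3,353.2],np.ones(len(d))]; print("plane",np.round(np.linalg.lstsq(A,d[:,2],rcond=None)[0],3))
    cv2.imwrite(name,c["image"])
E
python3 - <<'E'
from h import *
movel([481.8,270,140])
place(71); look("pics/w3.png"); st()
E
```

```text
place False t 23.91 gap 52.1 pos [481.6 353.   70.7] f [ 0.1 -0.7 -1. ] gf 62.8
inside z [34.7 35.7 36.2 36.6 37.6]
plane [-3.0000e-03  1.0000e-03  3.6153e+01]
 t 25.72 gap 85.6 pos [479.6 285.7 169.4] f [-0.8  0.8 -0.3] gf 0.0
```

View pics/w3.png

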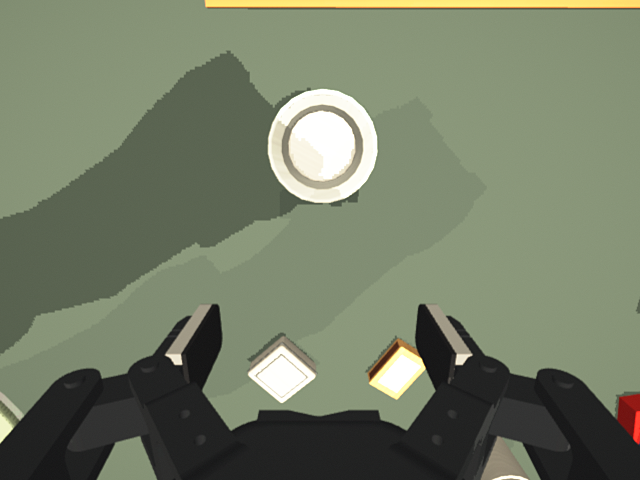

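The thick tin lies flat on the canister floor: lid at 36.2 mm, level, mouth at (322,147). The square tin and matchbox are untouched. Now the middle tin.

Run:
```python
from h import *
pick((454.3,7.5),2,0,180)
movep([479,284,125],rot(0)); wait(.3); can,tin,e=rel(145)
place_ok=np.hypot(*((tin-can)[:2]-(e[:2]-np.array(P))))<2.5; print(place_ok)
if place_ok: movel([481.8,270,140]); place(67); look("pics/w4.png"); st()
```

```text
clamped t 28.27 gap 52.1 pos [454.7   7.5   2.9] f [-3.2  0.5 17.8] gf 59.3
lifted t 29.31 gap 51.8 pos [453.8   7.4 179.3] f [-0.1  1.  -1.6] gf 62.7
eef [479.3 283.5 125.2] can [481.3 353.2  37.1] tin [478.5 283.7  26.5] lid z [143.2 144.6 145.7] pts 250
True
place True t 32.57 gap 51.7 pos [482.  353.2  66.5] f [-0.1  0.7  9.8] gf 71.7
inside z [57.3 58.2 58.7 59.1 60.1]
plane [-4.0000e-03  0.0000e+00  5.8684e+01]
 t 34.4 gap 85.5 pos [479.6 285.7 169.4] f [-0.3  0.3 -0.1] gf 0.0
```

Middle tin level at 58.7 mm. Now the thin tin.

Run:
```python
from h import *
pick((436.4,-123.4),-1,0,180)
c,l=tips()
movep([479,284,125],rot(0)); wait(.3); can,tin,e=rel(139)
ok=np.hypot(*((tin-can)[:2]-(e[:2]-np.array(P))))<2.5; print(ok)
if ok:
    movel([481.8,270,140]); place(66.5); look("pics/w5.png"); st()
    c=camera("scene");cv2.imwrite("pics/s5.png",c["image"])
```

```text
clamped t 37.41 gap 51.4 pos [ 436.9 -123.5    0. ] f [-3.9  1.4 22. ] gf 58.3
lifted t 38.47 gap 51.3 pos [ 435.9 -123.3  179.3] f [-0.6  0.8 -0.9] gf 62.5
tip z 1700 [-25.62481732 -11.18909186  -8.34181347]
eef [479.2 283.6 125.1] can [481.3 353.2  37.1] tin [478.5 283.8  26.6] lid z [137.6 139.4 140.7] pts 228
True
place True t 42.21 gap 51.4 pos [482.1 353.3  66.3] f [-1.4 -1.  11.2] gf 73.1
inside z [71.3 72.3 72.9 73.4 74.4]
plane [ 0.0000e+00 -3.0000e-03  7.2875e+01]
 t 44.05 gap 84.9 pos [479.6 285.7 169.4] f [ 0.7 -0.2  1.6] gf 0.0
```

View pics/w5.png

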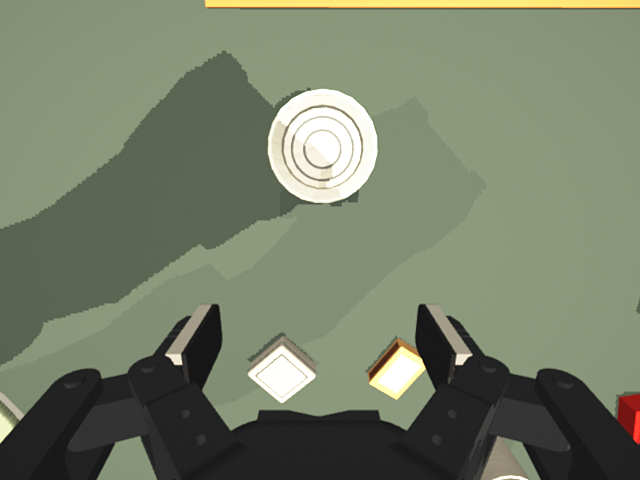

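View pics/s5.png

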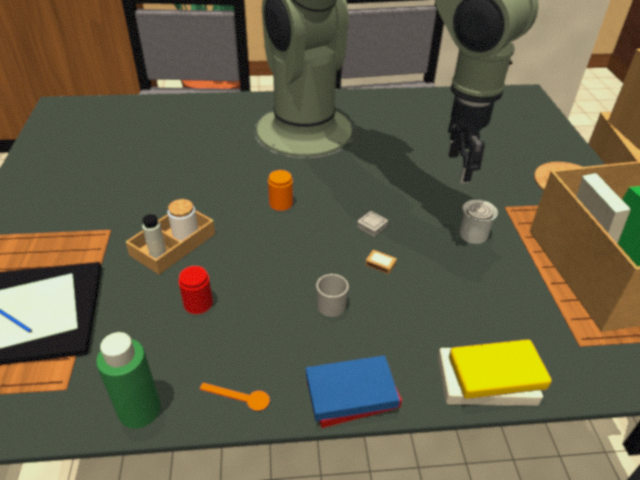

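The thin tin's lid is level at 72.9 mm, flush with the rim (322,147). The jar (182,218) and bottle (153,236) are upright in the carton. The square tin (372,222), tumbler (332,295) and matchbox (380,260) have not moved. Handing in.

```bash
python3 -c "
from h import *
wait(.5); print(finish_job())"
```

```text
the job is handed in; nothing more can be done
None
```

I packed everything as asked and handed the job in at about 45 s; the hand-in call returned no verdict, but my last camera checks showed the tins stacked level and flush with the canister rim, the jar and bottle upright in their compartments, and the three bystanders where they started.

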